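Bed a jar lid home with the over-centre jar press

TASK

Put the larger of the two loose lids on the jar that stands in the jar press, setting it down gently by its knob, squarely in the mouth, and let go of it. Then take the press's handle and swing the arm over centre and down onto the knob until the lid is pressed fully home on the glass rim, and swing the arm back to its open stop and leave it there. Leave the small lid and all the other pantry things where they are.

Things in the scene. Friction and masses are not known exactly. Their poses are not given: they have to be found in the camera images.
- lid: The larger loose lid, lying right way up. Black rubber plug 80 mm in diameter (68 at its underside), 10 mm deep; above it a white ceramic flange 106 mm in diameter, 8 mm thick; on top a wooden knob 36 mm in diameter, from 18 to 46 mm above the origin. Origin: centre of the plug's underside; z up through the knob. About 0.2 kg.
- small_lid: A smaller lid of the same make that does not fit: flange 74 mm in diameter, plug 56 mm, same wooden knob 36 mm in diameter, 46 mm high in all. Origin: centre of its underside. It may lie in either of the two lid places.
- press: Jar press, fixed: dark base plate 150 x 250 x 15 mm (centre 40 mm to +y of the origin), squat glass jar of walnuts fixed on it (110 mm in diameter, top at 90 mm), and 110 mm to +y of the jar's axis a grey bracket 42 x 45 mm, 165 mm high, carrying the arm. Origin: on the counter under the jar's axis; z up, +y from jar to bracket, x along the hinge axis.
- jar_mouth (a point): Centre of the jar's mouth at the glass rim, 90 mm above the counter. In it sits a black rubber seal ring (87 mm inside, 97 mm outside diameter) that at first stands about 6 mm above the rim. A lid just laid on rests on this ring with its origin about 4 mm below this point; fully home its flange is on the rim and its origin 10 mm below.
- seal (a joint): How far the seal ring is pushed down, m: 0 standing 6 mm proud of the rim, 0.006 flush (lid fully home). It resists with 15 N of friction and stays where it is pushed; the lid's weight does not move it.
- press_hinge (a point): Point on the arm's hinge axis, in the arm's middle plane, 150 mm above the counter. The hinge axis runs along the press's x.
- press_arm (a joint): Arm angle, rad: 0 open stop (leaning 35 deg back from upright, to the press's +y), 0.61 upright, 2.13 pad on a lid just laid on, 2.18 level, lid home, 2.25 lower stop. Weighted (0.6 kg): it falls away from upright to either side, so it stays open by itself, and past centre rests on the knob with some 6 N, too little: bedding the lid takes 3 to 6 N more, down on the handle.
- handle (a point): Grip point on the arm's handle, a level round steel bar 16 mm thick, parallel to the hinge axis, sticking out 92 mm to the press's -x from the arm's end. The point is on the bar's axis, 55 mm out from the arm's middle plane, and circles the hinge axis on a radius of 190 mm: 306 mm above the counter when open, 150 mm when level (then 80 mm to -y of the jar's axis). Free above and around.
- clamp_pad: The black rubber pad, 36 mm in diameter, under the arm 110 mm from the hinge; it comes down on the lid's knob. Origin: centre of its upper face; it swivels a few degrees. A dark steel weight, 36 x 60 mm, stands 33 mm above the arm's centreline over the pad.
- tin: Bystander: food tin 72 mm in diameter, 75 mm high. Origin: centre of its underside.
- storage_jar: Bystander: tall jar 76 mm in diameter, 160 mm high. Origin: centre of its underside.
- clip_jar: Bystander: clip-top jar 90 mm in diameter, 120 mm high. Origin: centre of its underside.
- nut_bowl: Bystander: bowl of walnuts 116 mm in diameter, 45 mm high. Origin: centre of its underside.
- mug: Bystander: mug 80 mm in diameter, 90 mm high. Origin: centre of its underside.
- spoon: Bystander: wooden spoon 200 mm long lying flat. Origin: near its middle.
Mind the look-alikes: they are no part of the job. What is shaped like the lid but blue is not meant.

How it is judged:
By the outcome, as a careful person would: the job done as asked, in the order asked, and still so for the second after the job is handed in, with the robot touching nothing.
It also fails if it takes over 67 s, if anything falls off the work surface, if the arm or the gripper's body presses on something with over 40 N, if the wrist force passes 120 N, or if a joint passes its speed limit or range.

ROBOT

A 6-joint arm with a two-finger parallel gripper is mounted at the origin on the work surface. World frame = base frame: x ahead of the robot, y to its left, z up, the work surface at z = 0. Lengths are in m, angles in rad, forces in N, time in s.
With the tool pointing down it reaches from about 0.35 to 0.8 m from the base axis. Payload 7.3 kg.
Tool frame: the origin (TCP) lies between the finger pads; the fingertips stand 25 mm ahead of it and the grasp point (between the pads) lies 6 mm ahead of it (r.tip_extent is the distance from the TCP to the fingertips, in m); z points along the fingers, y is the direction in which the jaws open and shut (so a half turn about z gives the same grasp; the last joint's range is limited). The gripper opens to 85 mm and grips with 20 to 120 N. Pads are 22 mm wide; open, the fingers measure 114 mm over their backs; the gripper's body (76 mm by 85 mm) begins 54 mm behind the grasp point. The pads swing forward as they close: fully open they stand 13 mm farther back than shut.
Start: joints at [1.026, 0.342, 1.524, -0, 1.275, -0.146], TCP at [0.204, 0.484, 0.256] pointing down, gripper open.
Joint ranges: [-2.53, 2.53], [-0.77, 2.02], [0.04, 2.7], [-1, 4.14], [0.28, 2.66], [-3.11, 3.11]. Speed limits (rad/s): [2.57, 2.57, 3.14, 3.14, 3.14, 3.14].

INTERFACE

Orientations are given as a unit quaternion [x, y, z, w].
In Python, from workcell import r, command_gripper, optics gives the robot as it stands. The module is installed in compiled form; this text tells all that it offers. Calls block until the motion is done:
- r.reach(position, orientation): joint-space move of the TCP to a pose.
- r.move_straight(position, orientation=None, speed=0.15, max_force=None): straight line of the TCP; orientation=None keeps the orientation; speed is the mean speed in m/s. With max_force (N) it stops when the force on the tool has changed by that much, and returns True; else False.
- r.movej(angles): joint-space move.
- command_gripper(opening, force=None): finger opening in m; force is the grip in N (None keeps the last); returns when the fingers have stopped.
- r.hold(seconds).
- r.solve_ik(position, orientation): joint angles nearest the present ones, or None.
- r.read_state(): the state.
- optics.get_image(name): name is "scene" or "top" or "wrist"; returns (picture, depth): 480x640x3 uint8, red, green, blue; 480x640 float32, m along the optical axis (not along the pixel's ray), 0 where there is no reading.
- optics.camera_model(name): a dict with "K" (3x3 intrinsics, pixels), "k1" (the pictures are not rectified: a ray, as slopes to the right and down, at radius r is drawn at 1 + k1 r^2 times it, then the intrinsics apply), "R" (3x3) and "t" (3): a world point X has camera coordinates R X + t; the wrist camera has in their place "tool_from_camera" (4x4, takes a point from camera to tool coordinates, whose origin is the TCP and whose axes are the flange's). Camera axes: x right, y down, z forward; pixel columns grow to the right and rows downward; lengths in m; the calibration is good to about 2 mm. A picture is of the moment at which its call begins: read the wrist's pose just before it. camera_model takes no time and is no camera call.
A pose or a line that the arm cannot do raises r.PlanningError and nothing moves.
- r.finish_job(): hands the job in, once; it reports no verdict.
The state is a dict: "time_s": time; "joint_positions": joint angles; "dq": joint speeds; "tau": joint torques, N m; "eef_pos": TCP position; "eef_rot": TCP orientation; "contact_force": force on the tool from outside, world axes, zero at the start; "torque": the same for the moment, N m; "grip_width": finger opening in m.
Only numpy, scipy, OpenCV 4.12 (cv2) and the standard library are available. Lean on these libraries where they do the work, as an engineer would, in place of code of your own. Each camera call takes 0.05 s, during which the arm holds its last target. There are 200 camera calls.

## Working session

There is one attempt and no reset: what is moved stays moved. The work goes in short steps, each a Python script; the robot and the scene stay as the last script left them, time stands still between calls to the robot, and variables do not carry over. Pictures are saved under pics/ and viewed, about 8 in all and at most 12, crops included, and the job is handed in when it is done.

```bash
mkdir -p pics
cat > h.py <<'E'
import numpy as np, cv2
from workcell import r, command_gripper, optics
def save(n,name): cv2.imwrite('pics/'+name,cv2.cvtColor(n,cv2.COLOR_RGB2BGR))
def world(name,depth_uv,z=None,d=None):
    """pixel -> world by depth d, or by intersecting plane z"""
    m=optics.camera_model(name);K=np.array(m['K']);R=np.array(m['R']);t=np.array(m['t'])
    dist=np.array([m['k1'],0,0,0,0.])
    p=cv2.undistortPoints(np.array(depth_uv,float).reshape(-1,1,2),K,dist).reshape(-1,2)
    ray=np.c_[p,np.ones(len(p))]
    c=-R.T@t; w=ray@R
    if z is not None: return c+w*((z-c[2])/w[:,2])[:,None]
    return c+w*np.asarray(d).reshape(-1,1)
E
python3 - <<'E'
from h import *
for n in ('scene','top'):
    im,d=optics.get_image(n); save(im,n+'0.png'); np.save('pics/'+n+'0.npy',d); m=optics.camera_model(n)
    print(n,m)
print(r.read_state())
E
```

```text
scene {'K': array([[535.08006033,   0.        , 322.37704726],
       [  0.        , 535.08006033, 234.0200627 ],
       [  0.        ,   0.        ,   1.        ]]), 'k1': -0.07716059674116474, 'R': array([[-0.23222862,  0.97264985,  0.00470434],
       [ 0.59300183,  0.14541477, -0.79196172],
       [-0.77098553, -0.1811265 , -0.61055262]]), 't': array([ 0.17008456, -0.16376705,  1.69823125])}
top {'K': array([[500.1364026 ,   0.        , 316.19552977],
       [  0.        , 500.1364026 , 246.18343825],
       [  0.        ,   0.        ,   1.        ]]), 'k1': 0.01349492460202842, 'R': array([[-6.82489222e-02, -9.97668268e-01,  3.35350563e-04],
       [-9.77369923e-01,  6.67928769e-02, -2.00715583e-01],
       [ 2.00225169e-01, -1.40263838e-02, -9.79649500e-01]]), 't': array([0.00261719, 0.59778599, 1.34797028])}
{'time_s': 0.1, 'joint_positions': array([ 1.02597060e+00,  3.42651982e-01,  1.52488059e+00,  3.66535444e-05,
        1.27540560e+00, -1.46013466e-01]), 'dq': array([ 9.17305771e-04, -3.71962122e-03, -2.04387522e-03, -2.55883582e-03,
        8.59359931e-05, -7.14371570e-04]), 'tau': array([ 2.42603295e-03, -4.34447551e+01, -2.46492290e+01, -2.02396564e-05,
        4.67632621e-03, -3.06430934e-05]), 'eef_pos': array([0.20368685, 0.48354555, 0.25571026]), 'eef_rot': array([ 1.98092462e-01,  9.80183107e-01, -6.27086886e-04, -2.44284777e-04]), 'contact_force': array([ 0.11251779,  0.50595998, -0.35454301]), 'torque': array([ 0.00213544,  0.00944967, -0.01717454]), 'grip_width': 0.0854678009078278}
```

View pics/top0.png

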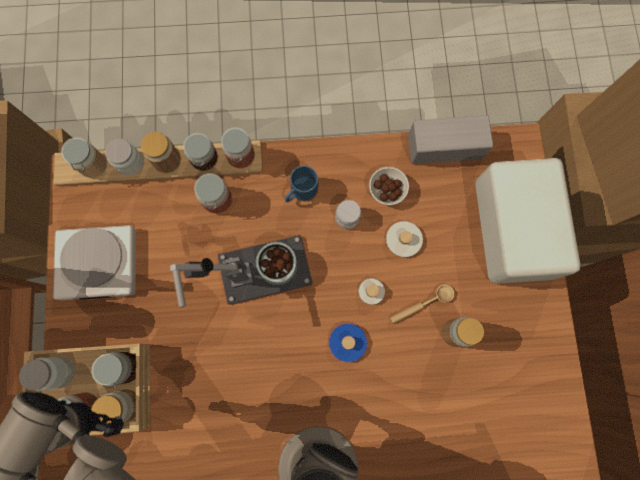

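View pics/scene0.png

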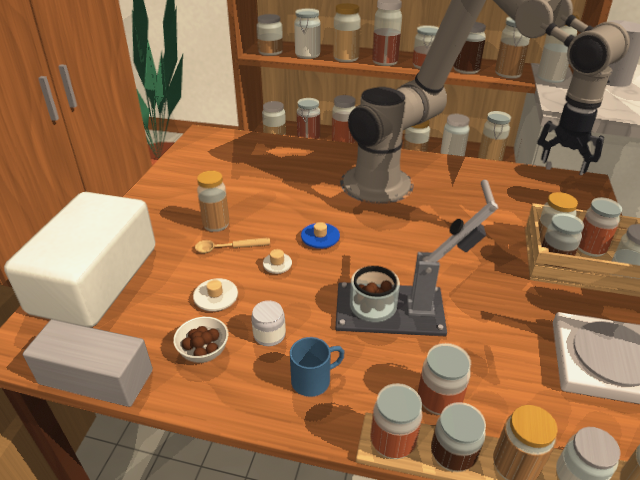

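The top view shows three lid look-alikes: a white large one at (404,240), a white small one at (372,292) and a blue one at (348,343). I choose the white one at (404,240). The jar mouth is at about (276,263), the bracket at (237,270) and the handle bar at (177,265)-(181,305).

Run:
```python
from h import *
im=cv2.imread('pics/top0.png'); d=np.load('pics/top0.npy')
a=cv2.resize(im[215:315,165:315],None,fx=5,fy=5,interpolation=3)  # 750x500
b=cv2.resize(im[205:305,345:445],None,fx=2.5,fy=2.5,interpolation=3)
cv2.imwrite('pics/c1.png',a)
cv2.imwrite('pics/c2.png',cv2.resize(im[210:310,340:460],None,fx=6,fy=6,interpolation=3))
# depth cloud
v,u=np.mgrid[0:480,0:640]; ok=d>0
P=np.full((480,640,3),np.nan); P[ok]=world('top',np.c_[u[ok],v[ok]],d=d[ok]); np.save('pics/P.npy',P)
def fit(uv0,box,z0,z1):
    x0,x1,y0,y1=box; q=P[y0:y1,x0:x1].reshape(-1,3); q=q[(q[:,2]>z0)&(q[:,2]<z1)]
    (c,rad)=cv2.minEnclosingCircle(q[:,:2].astype(np.float32)); print(uv0,len(q),'circ',c,rad*2e3,'mean',q.mean(0))
fit('large flange',(375,430,215,265),.012,.023)
fit('large knob',(375,430,215,265),.038,.06)
fit('small flange',(352,392,272,312),.012,.023)
fit('small knob',(352,392,272,312),.038,.06)
fit('rim',(250,305,235,290),.086,.1)
fit('counter',(420,440,260,270),-.02,.02)
for n,box in (('arm+handle',(165,260,250,315)),):
    x0,x1,y0,y1=box;q=P[y0:y1,x0:x1].reshape(-1,3)
    h=q[q[:,2]>.25]; print(n,len(h),h.min(0),h.max(0),h.mean(0)); h=h[h[:,2]>.295]; print(len(h),h.min(0),h.max(0),h.mean(0))
# press base holes
print(world('top',[[228,299],[306,286],[222,252],[298,240]],z=.017))
```

```text
large flange 787 circ (0.6095356941223145, -0.29646921157836914) 106.63978010416031 mean [ 0.60837336 -0.29531362  0.01827893]
large knob 127 circ (0.6092924475669861, -0.2958979904651642) 36.715175956487656 mean [ 0.60897125 -0.29536538  0.04655608]
small flange 351 circ (0.4615910053253174, -0.18772631883621216) 76.50258392095566 mean [ 0.4618008  -0.18661747  0.01834606]
small knob 128 circ (0.4639178216457367, -0.18702439963817596) 36.153923720121384 mean [ 0.46343082 -0.18691221  0.04683125]
rim 452 circ (0.5554428100585938, 0.07493875175714493) 110.25801301002502 mean [0.55400619 0.07442788 0.0927625 ]
counter 200 circ (0.5308730602264404, -0.36534953117370605) 62.539242208004 mean [ 0.53185059 -0.36468356  0.00125029]
arm+handle 665 [0.42767109 0.2204307  0.25008324] [0.54601637 0.30052005 0.3200803 ] [0.50125529 0.267906   0.28902227]
355 [0.42767109 0.26872976 0.29504371] [0.52701664 0.30052005 0.3200803 ] [0.48240128 0.28215039 0.31081714]
[[ 0.4697037   0.22174461  0.017     ]
 [ 0.49156343 -0.00178614  0.017     ]
 [ 0.60692982  0.23462406  0.017     ]
 [ 0.62744005  0.01282842  0.017     ]]
```

View pics/c1.png

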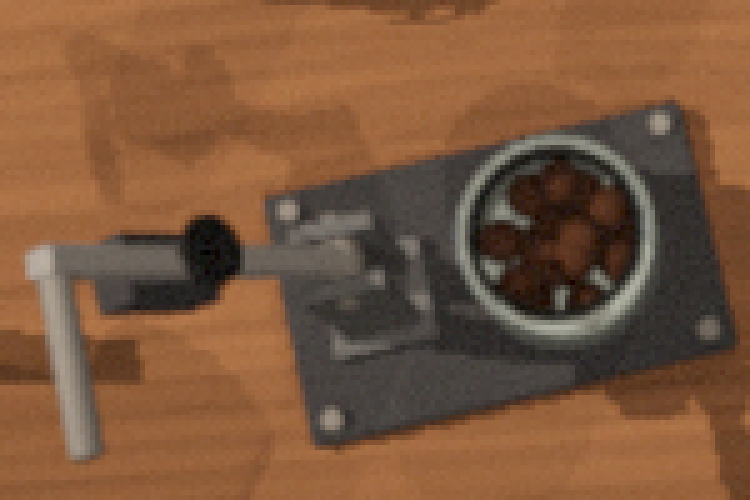

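View pics/c2.png

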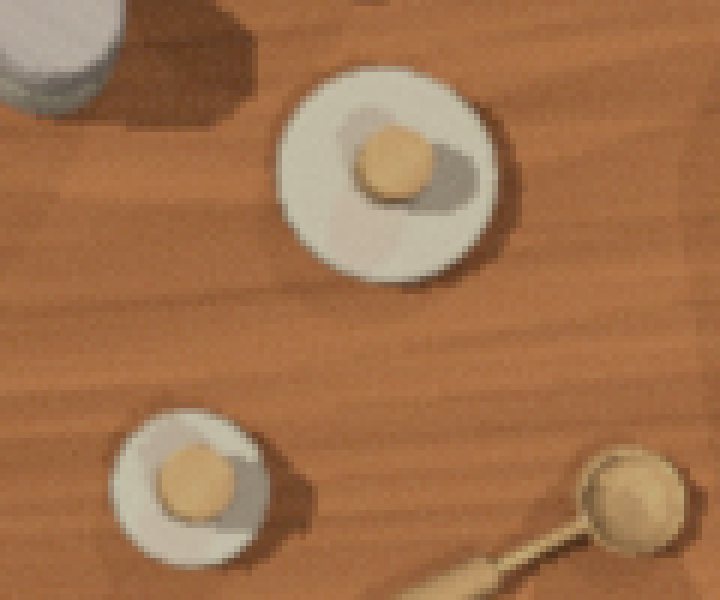

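The crop confirms the target: the lid at (404,240) has a 106 mm flange with its top at 18 mm and its knob at 46 mm. The small one measures about 75 mm across, and the third is blue. The press yaw is about 0.099 rad, with the jar axis near (0.5545, 0.0755). Next I refine the handle, jar and lid with the wrist camera, using one tool orientation so that bias cancels.

```bash
cat >> h.py <<'E'
from scipy.spatial.transform import Rotation as Rot
yaw=0.099
ex=np.array([np.cos(yaw),np.sin(yaw),0]); ey=np.array([-np.sin(yaw),np.cos(yaw),0])
phi=np.pi/2+yaw/2
Q=[np.cos(phi),np.sin(phi),0,0]   # tool down, jaws along press y
def wrist(name):
    s=r.read_state(); im,d=optics.get_image('wrist'); save(im,name+'.png')
    m=optics.camera_model('wrist');T=np.array(m['tool_from_camera'])
    v,u=np.mgrid[0:480,0:640]; 
    p=cv2.undistortPoints(np.c_[u.ravel(),v.ravel()].astype(float).reshape(-1,1,2),np.array(m['K']),np.array([m['k1'],0,0,0,0.])).reshape(-1,2)
    c=np.c_[p,np.ones(len(p))]*d.reshape(-1,1)
    W=Rot.from_quat(s['eef_rot']).apply(c@T[:3,:3].T+T[:3,3])+s['eef_pos']
    W[d.ravel()<=0]=np.nan; W=W.reshape(480,640,3); np.save('pics/'+name+'.npy',W); return im,W
def sel(W,c,rad,z0,z1):
    q=W.reshape(-1,3); q=q[np.isfinite(q[:,0])]
    return q[(q[:,2]>z0)&(q[:,2]<z1)&(np.hypot(*(q[:,:2]-np.array(c)).T)<rad)]
E
python3 - <<'E'
from h import *
m=optics.camera_model('wrist');print(m['tool_from_camera'],m['K'][0][0],r.tip_extent)
s=r.read_state()['eef_pos']
print([r.solve_ik(p,Q) for p in ([.478,.288,.44],[.5545,.0755,.3],[.609,-.296,.25])])
r.move_straight([s[0],s[1],.42],speed=.2)
r.reach([.478,.288,.44],Q)
_,W=wrist('wb'); q=sel(W,(.478,.288),.15,.29,.36); print('bar',len(q)); 
r.reach([.5545,.0755,.30],Q); _,W=wrist('wj'); q=sel(W,(.5545,.0755),.07,.086,.1)
print('rim',len(q),cv2.minEnclosingCircle(q[:,:2].astype(np.float32)),q.mean(0))
r.reach([.609,-.296,.21],Q); _,W=wrist('wl')
for z0,z1 in((.012,.023),(.04,.053)):
    q=sel(W,(.609,-.296),.065,z0,z1); print('lid',len(q),cv2.minEnclosingCircle(q[:,:2].astype(np.float32)) if len(q) else 0,q.mean(0))
print(r.read_state()['time_s'])
cv2.imwrite('pics/m1.png',np.hstack([cv2.resize(cv2.imread(f'pics/{n}.png'),(400,300)) for n in('wb','wj')]))
E
```

```text
[[-1.03900268e-05 -9.55268187e-01 -2.95740919e-01  7.53518535e-02]
 [ 9.99999434e-01  3.04761605e-04 -1.01953794e-03  4.29420521e-04]
 [ 1.06406264e-03 -2.95740762e-01  9.55267643e-01 -1.18103799e-01]
 [ 0.00000000e+00  0.00000000e+00  0.00000000e+00  1.00000000e+00]] 331.05220646523105 0.025
[array([ 4.04928588e-01,  3.45623467e-01,  1.02650347e+00, -4.44089210e-16,
        1.76946572e+00, -1.26486774e+00]), array([-1.62326396e-03,  3.77575655e-01,  1.34930445e+00, -4.44089210e-16,
        1.41471255e+00, -1.67141959e+00]), array([-5.65490465e-01,  6.37719913e-01,  1.05173200e+00, -4.44089210e-16,
        1.45214074e+00, -2.23528679e+00])]
bar 2790
rim 3373 ((0.554906964302063, 0.07791446894407272), 0.05503281205892563) [0.55178933 0.07749049 0.09255783]
lid 7681 ((0.6082795262336731, -0.2935304343700409), 0.053010303527116776) [ 0.60530633 -0.29396748  0.01830585]
lid 1249 ((0.6081676483154297, -0.2936705946922302), 0.017875324934720993) [ 0.60742541 -0.29366974  0.04609833]
4.9583
```

View pics/m1.png

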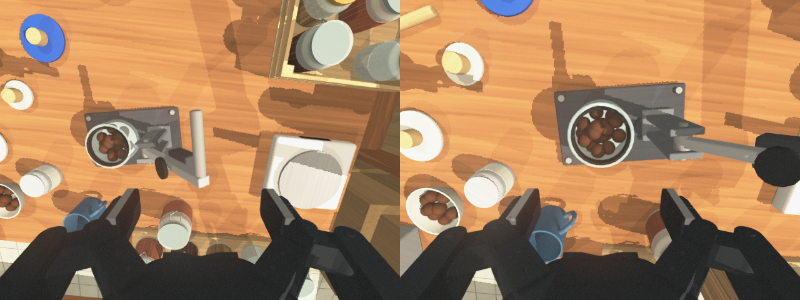

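Left half: handle bar at about (197,145). Right half: the jar in the press at about (600,135). The jar-to-lid offset agrees between the two cameras to 1 mm, and the absolute y differs by 3 mm, so I will calibrate that with the gripped lid. Now grasp the lid.

Run:
```python
from h import *
from scipy.optimize import least_squares
W=np.load('pics/wb.npy').reshape(-1,3);W=W[np.isfinite(W[:,0])]
J=np.array([.5549,.0779,0]);d=W-J;x=d@ex;y=d@ey;z=W[:,2]
m=(x>-.085)&(x<-.02)&(y>.19)&(y<.25)&(z>.285)
print('bar pts',m.sum(),'y',np.percentile(y[m],[0,2,50,98,100]),'zmax',np.percentile(z[m],[50,98]))
print('bar slope y/x',np.polyfit(x[m],y[m],1))
m2=(y>.19)&(y<.25)&(z>.295);print('x ext',np.percentile(x[m2],[0,1,99,100]))
command_gripper(.06,30)
r.move_straight([.6082,-.2945,.10],speed=.15)
print(r.move_straight([.6082,-.2945,.047],speed=.06,max_force=8))
command_gripper(.03,40)
s=r.read_state();print(s['grip_width'],s['contact_force'],s['eef_pos'])
r.move_straight([.6082,-.2945,.21],speed=.12)
s=r.read_state();print(s['grip_width'],s['contact_force'],s['eef_pos'])
_,W=wrist('wg'); e=s['eef_pos']; q=sel(W,e[:2],.07,e[2]-.06,e[2]-.015)
print(len(q),np.percentile(q[:,2],[1,20,50,80,99]),cv2.minEnclosingCircle(q[:,:2].astype(np.float32)),s['time_s'])
```

```text
bar pts 22660 y [0.19000742 0.19128956 0.21892048 0.24857411 0.2499998 ] zmax [0.50277334 0.51528944]
bar slope y/x [-0.13315673  0.21034053]
x ext [-0.10657344 -0.09875343 -0.01530352 -0.00758438]
False
0.03470725497879101 [-0.49365533  0.06448664  3.83277285] [ 0.60852741 -0.29468945  0.04780207]
0.03465569371624456 [-0.75141471  0.2458101  -3.28176813] [ 0.60788005 -0.29431623  0.20898252]
20883 [0.17762266 0.17907347 0.17959984 0.18014836 0.1923006 ] ((0.6084600687026978, -0.2941896617412567), 0.05333845317363739) 9.1
```

View pics/wg.png

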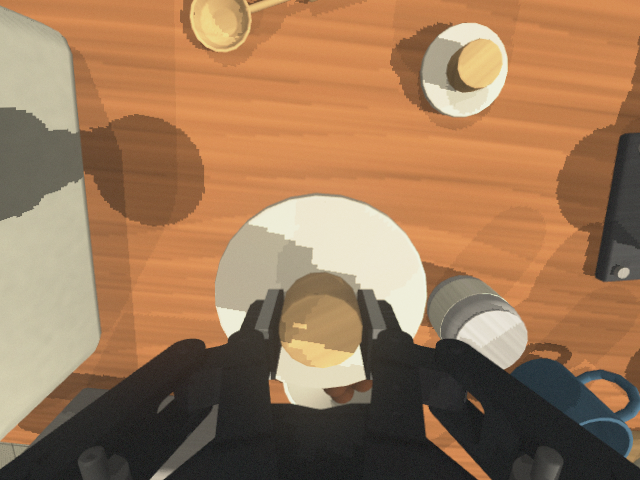

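The lid is held level by the knob at (320,315), and its measured centre agrees with the TCP to within 1 mm, so the wrist camera is unbiased in y. Jar at (0.5549, 0.0777). Setting the lid down.

Run:
```python
from h import *
W=np.load('pics/wb.npy').reshape(-1,3);W=W[np.isfinite(W[:,0])]
J=np.array([.5549,.0777,0]);d=W-J;x=d@ex;y=d@ey;z=W[:,2]
m=(x>-.085)&(x<-.02)&(y>.19)&(y<.25)&(z>.295)&(z<.33)
print('bar pts',m.sum(),'y',np.percentile(y[m],[0,2,50,98,100]),'z',np.percentile(z[m],[2,50,98]),'slope',np.polyfit(x[m],y[m],1))
m2=(y>.19)&(y<.25)&(z>.295)&(z<.33);print('x ext',np.percentile(x[m2],[0,1,99,100]))
T=np.array([.5546,.0776])
r.move_straight([*T,.22],speed=.2)
r.move_straight([*T,.15],speed=.12)
r.hold(.3); s0=r.read_state()
hit=r.move_straight([*T,.131],speed=.025,max_force=4)
s=r.read_state();print(hit,s['eef_pos'],s['contact_force']-s0['contact_force'],s['torque']-s0['torque'],s['time_s'])
```

```text
bar pts 1678 y [0.20040637 0.20671258 0.21597535 0.22482201 0.22903226] z [0.30197661 0.31247919 0.31490576] slope [0.04491281 0.21830046]
x ext [-0.10655367 -0.10579131 -0.00965172 -0.00756461]
True [0.55435052 0.07758064 0.13293817] [ 0.10611808 -0.25425225  5.9203458 ] [ 0.02605327 -0.08973445 -0.06784393] 12.8583
```

Contact came at the expected height (lid origin 4.5 mm below the rim), so the lid is seated on the ring. The bar slope and x-extent suggest my yaw is off, because I misread the hole pixels. I release the lid and recompute the yaw.

Run:
```python
from h import *
command_gripper(.07)
s=r.read_state();p=s['eef_pos']
r.move_straight([p[0],p[1],.22],speed=.12)
r.reach([.47,.16,.42],Q)
_,W=wrist('wp'); s=r.read_state(); print(s['time_s'],s['contact_force'])
H=world('top',[[231.2,298.6],[306.8,280.6],[222.6,257],[297,239.6]],z=.016)
print(H, [np.arctan2(*( (b-a)[:2]*[-1,1])) for a,b in((H[1],H[0]),(H[3],H[2]))],[np.arctan2((b-a)[1],(b-a)[0]) for a,b in((H[0],H[2]),(H[1],H[3]))],H.mean(0))
J=np.array([.5549,.0777])
q=sel(W,J,.08,.085,.112);c=cv2.minEnclosingCircle(q[:,:2].astype(np.float32));print('flange',len(q),np.percentile(q[:,2],[5,50,95]),c)
q=sel(W,J,.03,.12,.15);print('knob',len(q),np.percentile(q[:,2],[5,50,95]) if len(q) else 0,cv2.minEnclosingCircle(q[:,:2].astype(np.float32)))
for n in('wb','wp'):
    A=np.load(f'pics/{n}.npy').reshape(-1,3);A=A[np.isfinite(A[:,0])]
    A=A[(A[:,2]>.300)&(A[:,2]<.33)&(np.hypot(A[:,0]-.478,A[:,1]-.288)<.1)]
    b=A[A[:,0]<A[:,0].max()-.03]
    k=np.polyfit(b[:,0],b[:,1],1); print(n,len(A),len(b),'x',A[:,0].min(),A[:,0].max(),'yaw',np.arctan(k[0]),'y@.47',np.polyval(k,.47),np.percentile(A[:,2],98), np.std(b[:,1]-np.polyval(k,b[:,0])))
```

```text
15.15 [ 0.97218639 -0.18442981 -0.6172727 ]
[[ 0.47032451  0.21280286  0.016     ]
 [ 0.50704564 -0.00505945  0.016     ]
 [ 0.59228263  0.23352066  0.016     ]
 [ 0.62904969  0.01568587  0.016     ]] [np.float64(0.16698247165665556), np.float64(0.16720819973096318)] [np.float64(0.16826990413624004), np.float64(0.16842704652253807)] [0.54967562 0.11423749 0.016     ]
flange 3964 [0.09031522 0.10336473 0.10483698] ((0.553996205329895, 0.07787198573350906), 0.054931238293647766)
knob 610 [0.12419681 0.13121774 0.13259563] ((0.5538693070411682, 0.07834533601999283), 0.018126411363482475)
wb 2643 1803 x 0.42746188659167966 0.5260451078162726 yaw 0.16539119799347085 y@.47 0.28577402424213544 0.3160370539729441 0.004545694196271511
wp 3162 2158 x 0.4272954202179743 0.5269755952360007 yaw 0.15988135729873595 y@.47 0.2826327545044235 0.31610107226356854 0.004054672723894731
```

View pics/wp.png

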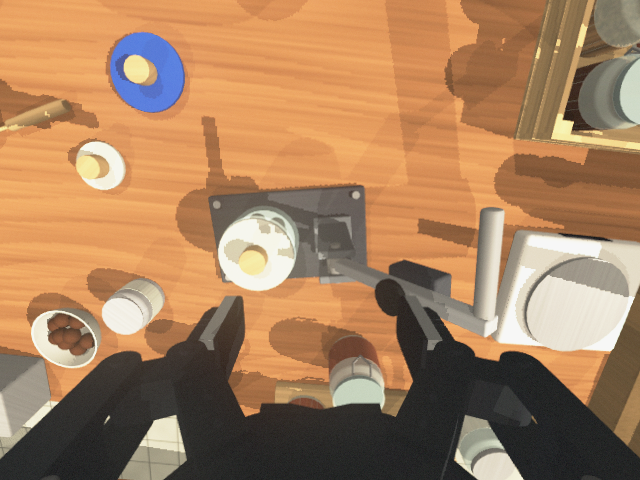

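The picture shows the lid seated centrally: flange at about (258,250), knob top at 0.132, flange top at 0.104 as expected. The bar runs from (490,210) to (485,325). Yaw is corrected to 0.167, and the predicted bar position matches the measurement to within 2 mm. Now grip the handle and try the first part of the swing.

```bash
cat >> h.py <<'E'
yaw=0.167
ex=np.array([np.cos(yaw),np.sin(yaw),0]); ey=np.array([-np.sin(yaw),np.cos(yaw),0])
phi=np.pi/2+yaw/2
Q=[np.cos(phi),np.sin(phi),0,0]
J=np.array([.5547,.0777,0])
def hp(th,dy=0):
    a=th-.611
    return J-.055*ex+(.110+dy-.190*np.sin(a))*ey+np.array([0,0,.150+.190*np.cos(a)+.006])
def swing(ths,dy=0,lim=30,speed=.09):
    f0=r.read_state()['contact_force']
    for th in ths:
        hit=r.move_straight(hp(th,dy),Q,speed=speed,max_force=lim)
        s=r.read_state();f=s['contact_force']
        print('%.2f'%th,hit,'f(ex,ey,z)',np.round([f@ex,f@ey,f[2]],1),'err',np.round((s['eef_pos']-hp(th,dy))*1e3,1),'%.1f'%s['time_s'],'%.4f'%s['grip_width'])
        if hit: return th
E
python3 - <<'E'
from h import *
p=hp(0);print(p,hp(2.18))
r.reach(p+[0,0,.09],Q)
print(r.move_straight(p,Q,speed=.08,max_force=10))
s=r.read_state();print(s['contact_force'])
command_gripper(.010,50)
s=r.read_state();f=s['contact_force'];print(s['grip_width'],[f@ex,f@ey,f[2]],s['eef_pos']-p,s['time_s'])
if s['grip_width']>.012: swing([.15,.3,.45,.61])
E
```

```text
[0.46406184 0.28451137 0.3116242 ] [ 0.5137631  -0.01032909  0.1563413 ]
False
[-0.4055973  -0.95273306 -0.72311737]
0.014292898761231956 [np.float64(-0.4322653368036957), np.float64(-2.744134700976238), np.float64(2.1889126600271536)] [ 8.05812081e-05 -2.44225048e-04  2.48042569e-04] 17.5333
0.15 False f(ex,ey,z) [-1.8  5.2  4.2] err [-0.1  0.9  0.5] 18.0 0.0146
0.30 False f(ex,ey,z) [-2.8  7.1 10.2] err [-0.1  1.4  1.6] 18.5 0.0145
0.45 False f(ex,ey,z) [-1.6  2.8 10. ] err [0.2 0.3 1.3] 18.9 0.0144
0.61 False f(ex,ey,z) [-1.8  1.1  8.3] err [ 0.3 -0.3  0.9] 19.4 0.0140
```

Forces are small and the arm is upright. I continue over centre to just above contact, then press down.

Run:
```python
from h import *
if swing([.8,1.0,1.2,1.4,1.6,1.8,1.95,2.08]) is None:
    swing([2.11,2.13,2.15,2.17,2.19],lim=25,speed=.03)
im,d=optics.get_image('scene'); save(im[150:350,250:480],'s1.png')
x=cv2.imread('pics/s1.png');cv2.imwrite('pics/s1.png',cv2.resize(x,None,fx=3,fy=3,interpolation=3))
```

```text
0.80 False f(ex,ey,z) [ 1.3 -0.7  4. ] err [ 0.3 -0.4  0.1] 20.0 0.0147
1.00 False f(ex,ey,z) [ 4.5  0.9 -1.8] err [ 0.1  0.2 -0.5] 20.5 0.0143
1.20 False f(ex,ey,z) [ 5.7  3.1 -4.5] err [ 0.2 -1.  -1.2] 21.1 0.0143
1.40 False f(ex,ey,z) [ 5.4  0.3 -0.9] err [ 0.3 -1.4 -1.3] 21.7 0.0141
1.60 False f(ex,ey,z) [ 4.7  2.2 -1.4] err [ 0.1 -0.7 -1.4] 22.3 0.0140
1.80 False f(ex,ey,z) [ 5.3  1.7 -2.7] err [ 0.1 -0.5 -1.5] 22.8 0.0144
1.95 False f(ex,ey,z) [ 5.   0.3 -1.5] err [ 0.1 -0.6 -1.4] 23.3 0.0141
2.08 False f(ex,ey,z) [ 4.8  0.4 -1.9] err [ 0.1 -0.5 -1.4] 23.7 0.0144
2.11 False f(ex,ey,z) [ 5.7  0.6 -3.5] err [ 0.1 -0.5 -1. ] 24.1 0.0141
2.13 False f(ex,ey,z) [ 5.  -1.5 -2.4] err [ 0.  -0.3 -0.5] 24.4 0.0143
2.15 False f(ex,ey,z) [ 2.9 -2.8  1. ] err [ 0.  -0.3 -0. ] 24.6 0.0142
2.17 False f(ex,ey,z) [ 2.3 -2.9  1.3] err [ 0.  -0.3 -0. ] 24.9 0.0141
2.19 True f(ex,ey,z) [-2.  -0.1  8.9] err [ 0.1 -0.4  2.2] 25.1 0.0145
```

View pics/s1.png

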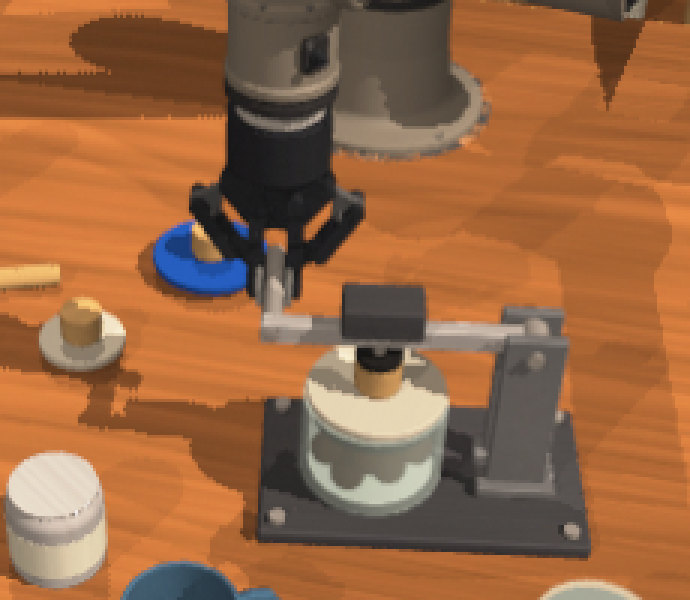

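The arm is level with its pad on the knob and the flange looks down on the rim. I push a little more to be certain it bottoms.

Run:
```python
from h import *
p=r.read_state()['eef_pos'].copy();print(p)
for k in range(1,5):
    hit=r.move_straight([p[0],p[1],p[2]-.001*k],Q,speed=.02,max_force=25)
    s=r.read_state();print(k,hit,s['eef_pos'][2],np.round(s['contact_force'],1),s['time_s'])
    if hit or s['contact_force'][2]>22: break
r.hold(.3);s=r.read_state();print(s['eef_pos'][2],s['contact_force'])
im,d=optics.get_image('scene'); save(im,'s2f.png')
v,u=np.mgrid[150:330,290:440];dd=d[150:330,290:440];ok=dd>0
P=world('scene',np.c_[u[ok],v[ok]],d=dd[ok])
q=P[(P[:,2]>.085)&(P[:,2]<.115)&(np.hypot(*(P[:,:2]-J[:2]).T)<.05)];print('flange top z',np.percentile(q[:,2],[10,50,90]),len(q))
```

```text
[ 0.51392017 -0.01068335  0.15664084]
1 False 0.15660612586665304 [-0.5  0.5 10. ] 25.4083
2 False 0.1564194177160448 [-3.  -1.  16.2] 25.6583
3 False 0.15625387433229607 [-5.1 -0.1 23.4] 25.9083
0.1562654233215012 [-5.61909082e+00  2.08297645e-02  2.36525459e+01]
flange top z [0.0963976  0.09853154 0.10138921] 862
```

Rigid at 23 N, and the flange top reads 0.0985 (home is 0.098). Swing back to the open stop and release.

Run:
```python
from h import *
h=swing([2.15],lim=45,speed=.03)
if h is None and swing([2.05,1.9,1.7,1.5,1.3,1.1,.9,.7,.5,.3,.15,.05,0.0]) is None:
    r.hold(.2)
    command_gripper(.05)
    s=r.read_state();print(s['contact_force'],s['time_s'])
    p=s['eef_pos']; r.move_straight([*p[:2],.43],speed=.12)
    r.reach([.47,.16,.42],Q); _,W=wrist('wf')
    q=sel(W,J[:2],.05,.085,.112);print('flange z',np.percentile(q[:,2],[5,50,95]))
    q=sel(W,J[:2],.03,.115,.14);print('knob',np.percentile(q[:,2],[50,95]),cv2.minEnclosingCircle(q[:,:2].astype(np.float32)))
    q=sel(W,(.478,.288),.1,.3,.33);print('bar',len(q),np.percentile(q[:,2],98),q.mean(0))
    A=sel(np.load('pics/wp.npy'),(.478,.288),.1,.3,.33);print('before',len(A),np.percentile(A[:,2],98),A.mean(0))
    r.reach([.3,.40,.42],Q); im,_=optics.get_image('scene'); save(im,'s3.png'); print(r.read_state()['time_s'])
```

```text
2.15 False f(ex,ey,z) [ 4.8 -3.3 -3.7] err [-0.  -0.3 -0.6] 26.7 0.0144
2.05 False f(ex,ey,z) [ 3.3 -5.4 -4.3] err [ 0.  -0.6 -0.6] 27.1 0.0140
1.90 False f(ex,ey,z) [ 2.3 -8.3 -1.6] err [ 0.2 -1.2 -0.4] 27.5 0.0142
1.70 False f(ex,ey,z) [  1.1 -12.3   1.1] err [ 0.4 -2.4 -0.1] 28.1 0.0143
1.50 False f(ex,ey,z) [ -1.3 -18.    9.4] err [ 0.6 -3.8  1.2] 28.7 0.0141
1.30 False f(ex,ey,z) [ -4.3 -21.5  19.5] err [ 0.8 -5.   2.9] 29.2 0.0141
1.10 False f(ex,ey,z) [ -5.7 -17.7  24.5] err [ 0.7 -3.8  3.8] 29.8 0.0141
0.90 False f(ex,ey,z) [-5.  -7.7 24.9] err [ 0.2 -1.4  3.6] 30.4 0.0145
0.70 False f(ex,ey,z) [-2.6 -3.7 19.7] err [-0.1 -0.4  2.7] 31.0 0.0145
0.50 False f(ex,ey,z) [0.9 0.5 9.5] err [-0.3  0.6  1. ] 31.5 0.0142
0.30 False f(ex,ey,z) [ 2.5  0.7 -0.3] err [-0.3  0.2 -0.7] 32.1 0.0135
0.15 False f(ex,ey,z) [ 1.6 -2.6 -4.2] err [-0.3  0.1 -0.8] 32.6 0.0143
0.05 False f(ex,ey,z) [-0.5 -0.5 -1.5] err [-0.3  0.1 -0.1] 32.9 0.0141
0.00 False f(ex,ey,z) [-1.2 -3.1 -2.7] err [-0.2 -0.2 -0. ] 33.2 0.0144
[-0.32064769 -0.31147088  0.20545737] 33.8333
flange z [0.09698603 0.09829796 0.09983463]
knob [0.12605582 0.12749343] ((0.5537965893745422, 0.0779714360833168), 0.01806016080081463)
bar 3025 0.31582894803819866 [0.47685932 0.28323058 0.3108564 ]
before 3162 0.31610107226356854 [0.47709595 0.28338879 0.31097876]
36.7667
```

View pics/s3.png

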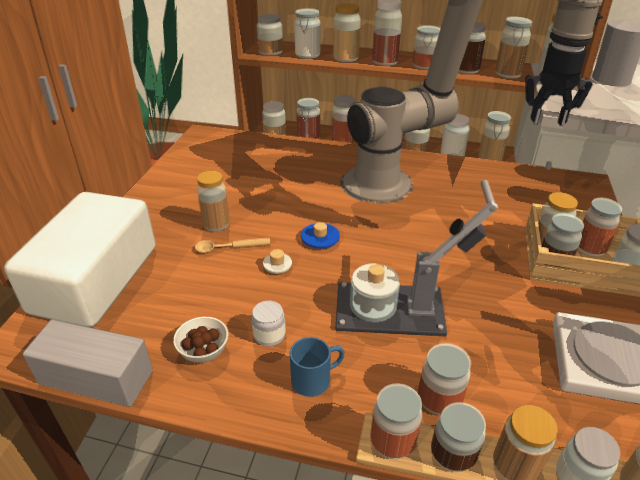

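The picture shows the lid home on the jar at (376,285), the arm open with its handle at (488,195), everything else unmoved and the robot clear. Handing in.

```bash
python3 -c "
from h import *
print(r.finish_job())"
```

```text
the job is handed in; nothing more can be done
None
```

The large white lid is on the jar and pressed fully home. The press arm is back at its open stop and the gripper has let go. I handed the job in at about 37 s of the 67 s allowed; no verdict came back.

**Placing:** I set the lid down by its knob with about 6 N. It rested centred in the mouth with its underside about 4.5 mm below the rim, close to the 4 mm expected.

**Pressing:** I swung the handle over centre and pushed down until the arm stood rigid at about 23 N.

**Last checks:**
- **Lid:** the flange top reads 98.3 mm (98 is home) and the knob is within about 1 mm of the jar's axis.
- **Arm:** the handle bar is within 0.3 mm of where it was before the swing.
- **Other things:** in the last picture the small lid, the blue lid and the other items look unmoved, and the robot is clear.

**What disagreed:**
- I first read the press's yaw wrongly, as 0.099 rad, and corrected it to 0.167 before touching the handle.
- The two cameras differed by 3 mm in the jar's y position. I settled it with the wrist camera, which agreed with the gripped lid.
- The return swing briefly pulled the tool with about 30 N, with the gripper up to 6 mm off its planned arc. It eased off by itself.

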